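Slide the battery pack home into its charging dock

TASK

Push the heavy battery pack along the worktop, fully home against the back stop of its charging dock and squarely between the rails. Push it only low down, at its wide foot, so that it slides and does not tip: do not push, pinch or lift it by the tall case or its handle. Once it is home, push the dock's lever all the way over, away from the robot, to start the charge; leave the glassware and bottles where they stand.

Things in the scene. Friction and masses are not known exactly. Their poses are not given: they have to be found in the camera images.
- battery_pack: Loose battery pack, about 0.9 to 1.6 kg; sliding it takes 4 to 12 N. Origin: centre of its underside. Foot 104 (x) by 130 (y) by 44 mm high carries a tall case, set back 32 mm from the foot's +y and -y faces; 212 mm high with handle. It starts left of the dock, -y face towards the dock's mouth; its +y face (y = +65 mm) is the one to push. Pushed high up it tips.
- battery_case: The tall grey case fixed on the battery pack's foot, 98 x 66 x 136 mm along the pack's x, y, z, with a black carrying handle 34 mm high on top. Origin: centre of its underside, 44 mm above the worktop. Do not touch it.
- dock: Fixed dock. Origin: on the worktop where the pack's origin is when fully home, axes then parallel. Mouth to +y (robot's left); pack slides in along -y. Stop face y = -65 mm, 58 high. Rails 28 high, inner faces x = +-57 mm up to y = +16, then flared to about +-65 at y = +50; home, the pushed face is 15 mm outside them. Behind the stop a housing 84 x 52 x 52 at x -35, y -102 mm carries the lever.
- dock_lever (a joint): Toggle lever on the charger housing, rad: 0 to 0.1 at the start (off, leaning 0.5 rad to the dock's -x, towards the robot), 1.0 all the way over (leaning 0.5 rad to +x). Pivot along the dock's y at x -35, y -102, z 74 mm in the dock's frame. Stays where it is left; needs about 1 N at the tip.
- dock_lever_tip (a point): Centre of the black ball, 26 mm across, at the lever's free end, 80 mm from the pivot, about 144 mm above the worktop when off or on and 154 mm half-way. The 10 mm steel rod runs from it to the pivot.
- conical_flask: Bystander: conical glass flask, 83 mm wide at the foot, 130 mm tall. Origin: centre of its underside. Leave it alone.
- beaker_250: Bystander: glass beaker, 73 mm wide, 92 mm tall. Origin: centre of its underside. Leave it alone.
- volumetric_flask: Bystander: round long-necked flask with a stopper, 66 mm wide, 173 mm tall. Origin: centre of its underside. Leave it alone.
- kcl_bottle: Bystander: small plastic bottle, 46 mm wide, 92 mm tall. Origin: centre of its underside. Leave it alone.
- dropper_bottle: Bystander: dropper bottle, 28 mm wide, 84 mm tall. Origin: centre of its underside. Leave it alone.
- weighing_bottle: Bystander: small lidded glass, 35 mm wide, 65 mm tall. Origin: centre of its underside. Leave it alone.

How it is judged:
On the way, in this order (a step that is already met when the one before it is completed fails the run):
1. the pack is fully home in the dock, the lever still off (y of battery_pack in the frame of dock between -0.007 and 0.007 m and x of battery_pack in the frame of dock between -0.009 and 0.009 m and angle between the x axis of battery_pack and the x axis of dock, either way round below 0.12 rad and angle between battery_pack's own z axis and vertical below 0.05 rad and height (world z) of battery_pack below 0.006 m and value of joint dock_lever below 0.3 rad), for 0.2 s.
2. the lever is pushed all the way over, the pack still home (y of battery_pack in the frame of dock between -0.007 and 0.007 m and x of battery_pack in the frame of dock between -0.009 and 0.009 m and angle between the x axis of battery_pack and the x axis of dock, either way round below 0.12 rad and angle between battery_pack's own z axis and vertical below 0.05 rad and height (world z) of battery_pack below 0.006 m and value of joint dock_lever above 0.88 rad), for 0.2 s.
At the end, for the whole second after the job is handed in: The pack stands upright on the worktop, its origin within 7 mm of the dock's origin along the dock's y and 9 mm along x, turned less than 0.12 rad, at rest; the lever is beyond 0.88 rad (all of step 2 and linear speed of battery_pack below 0.01 m/s); the robot touches nothing.
It fails at once if the pack tips (more than 0.15 rad) (angle between battery_pack's own z axis and vertical above 0.15 rad).
It fails at once if the pack is lifted off the worktop (height (world z) of battery_pack above 0.015 m).
It fails at once if the fingers push or pinch the tall case or its handle (contact force between the fingers and battery_case above 2 N).
It fails at once if a bystander is shifted by 25 mm or more, or tipped (distance of any of conical_flask, beaker_250, volumetric_flask, kcl_bottle, dropper_bottle, weighing_bottle from where it was at the start of the episode above 0.025 m or angle between any of conical_flask, beaker_250, volumetric_flask, kcl_bottle, dropper_bottle, weighing_bottle's own z axis and vertical above 0.3 rad).
It also fails if it takes over 61 s, if anything falls off the work surface, if the arm or the gripper's body presses on something with over 40 N, if the wrist force passes 120 N, or if a joint passes its speed limit or range.

ROBOT

A 6-joint arm with a two-finger parallel gripper is mounted at the origin on a cart in front of the work surface, level with it; the furniture and walls round the work are solid. World frame = base frame: x ahead of the robot, y to its left, z up, the work surface at z = 0. Lengths are in m, angles in rad, forces in N, time in s.
With the tool pointing down it reaches from about 0.3 to 0.775 m from the base axis. Payload 14.6 kg.
Tool frame: the origin (TCP) lies midway between the tips of the shut fingers; the grasp point (between the pads) lies 19 mm behind it (ctrl.tcp_to_grasp is the distance from the TCP to the grasp point, in m); x points along the fingers, y is the direction in which the jaws open and shut, and the axes are right-handed (so a half turn about x gives the same grasp; the last joint's range is limited). The gripper opens to 94 mm and grips with 3 to 60 N. Pads are 16 mm wide; open, the fingers measure 119 mm over their backs; the gripper's body (75 mm by 177 mm) begins 78 mm behind the grasp point.
Start: joints at [1.096, 0.3, 1.521, -0, 1.321, -0.067], TCP at [0.218, 0.505, 0.205] pointing down, gripper open.
Joint ranges: [-3.03, 3.03], [-0.79, 2.21], [0.23, 2.52], [-1.04, 4.18], [0, 3.07], [-2.55, 2.55]. Speed limits (rad/s): [2.22, 2.22, 2.57, 3.14, 3.14, 3.14].

INTERFACE

Orientations are given as [roll, pitch, yaw] about the fixed x, y, z axes, in that order (R = Rz(yaw) Ry(pitch) Rx(roll)).
In Python, from station import ctrl gives the robot as it stands.
- The arm moves only by the tool jog_arm, never from a script. Its argument "rows" is one flat list of numbers, 7 for each row, row after row: the shift along the world's x, y, z in m, then the turn, a rotation vector about the world's x, y, z in degrees, then the closure, from 0 (fully open) to 1 (shut). A call has 1 to 8 rows; each row shifts and turns the commanded pose from where the row before left it; what a row does not reach is not made up. A row lasts 1/12 s, in which the tool goes at most 41.7 mm and 7.16 degrees, less where a joint would pass 70% of its speed; a pose out of reach is approached as far as the arm can. A call with a gripper value outside its range is refused whole. The fingers move at their own pace and stop on an object; "squeeze" is the grip in N (left out, the last holds). Time passes only in rows, so rows that do not move let the fingers close. It gives the time, the measured TCP pose, the force and the opening at its end, in the units of the state.
- ctrl.get_obs(): the state, without advancing time (a new reading comes with each control period).
- ctrl.camera(name): name is "side" or "top" or "wrist"; returns (picture, depth): 420x560x3 uint8, red, green, blue; 420x560 float32, m along the optical axis (not along the pixel's ray), 0 where there is no reading.
- ctrl.camera_model(name): a dict with "K" (3x3 intrinsics, pixels), "dist" ([k1, k2, p1, p2, k3] as OpenCV has them; the pictures are not rectified), "extrinsics" (4x4, takes a point from camera to world coordinates). Camera axes: x right, y down, z forward; pixel columns grow to the right and rows downward; lengths in m; the calibration is good to about 2 mm. A picture is of the moment at which its call begins: read the wrist's pose just before it. camera_model takes no time and is no camera call; for the wrist camera it gives the pose at the moment of the call.
- ctrl.hand_in(): hands the job in, once; it reports no verdict.
The state is a dict: "time_s": time; "qpos": joint angles; "joint_vel": joint speeds; "tau": joint torques, N m; "ee_pos": TCP position; "eef_rot": TCP orientation; "force": force on the tool from outside, world axes, zero at the start; "moment": the same for the moment, N m; "grip_width": finger opening in m.
Only numpy, scipy, OpenCV 4.12 (cv2) and the standard library are available. Lean on these libraries where they do the work, as an engineer would, in place of code of your own. Each camera call takes 0.05 s, during which the arm holds its last target.

## Working session

There is one attempt and no reset: what is moved stays moved. The work goes in short steps, Python scripts to look and compute and a tool call to move; the robot and the scene stay as the last step left them, time stands still between calls to the robot, and variables do not carry over. Pictures are saved under pics/ and viewed, and the job is handed in when it is done.

Besides the shell and the picture viewer there is one more tool, called after ">>>" by a JSON object that holds its "method" and its "body", one argument or row to a line. jog_arm: Moves the arm, as the interface text tells. Its arguments: {"type":"object","properties":{"rows":{"type":"array"},"squeeze":{"type":"number"}},"required":["rows"]}

```bash
mkdir -p pics; ls; cat > h.py <<'E'
import numpy as np,cv2
from station import ctrl
def snap(n,f):
    m=ctrl.camera_model(n); im,d=ctrl.camera(n)
    cv2.imwrite('pics/'+f+'.png',im[:,:,::-1]); np.savez('pics/'+f+'.npz',im=im,d=d,K=m['K'],dist=m['dist'],E=m['extrinsics'])
def load(f): return np.load('pics/'+f+'.npz')
def world(z,uv,depth=None,plane=None):
    uv=np.array(uv,float).reshape(-1,1,2)
    r=cv2.undistortPoints(uv,np.array(z['K']),np.array(z['dist'])).reshape(-1,2)
    r=np.c_[r,np.ones(len(r))]; E=z['E']
    w=r@E[:3,:3].T; o=E[:3,3]
    if depth is not None: return o+w*np.array(depth).reshape(-1,1)
    t=(plane-o[2])/w[:,2]; return o+w*t[:,None]
def cloud(z):
    h,w=z['d'].shape; v,u=np.mgrid[:h,:w]
    P=world(z,np.c_[u.ravel(),v.ravel()],depth=z['d'].ravel()).reshape(h,w,3)
    P[z['d']==0]=np.nan; return P
E
python3 - <<'E'
from h import *
snap('top','top0');snap('side','side0')
print(ctrl.get_obs())
E
```

```text
pics
{'time_s': 0.1, 'qpos': array([ 1.09638830e+00,  3.00364580e-01,  1.52148328e+00, -1.43819662e-05,
        1.32071879e+00, -6.66296866e-02]), 'joint_vel': array([ 0.00076711, -0.0009483 ,  0.00011435,  0.0006714 , -0.00095186,
       -0.00146534]), 'tau': array([ 1.65428177e-03, -5.32648873e+01, -3.53277147e+01,  7.09788501e-02,
        2.35775043e-02, -6.09687959e-05]), 'ee_pos': array([0.2180318 , 0.50469197, 0.20498614]), 'eef_rot': array([-1.62312382,  1.56982224, -2.0308986 ]), 'force': array([ 0.06640418, -0.17553567, -0.63529543]), 'moment': array([-0.03918801, -0.0324983 ,  0.00633989]), 'grip_width': 0.09427761498869425}
```

View pics/top0.png

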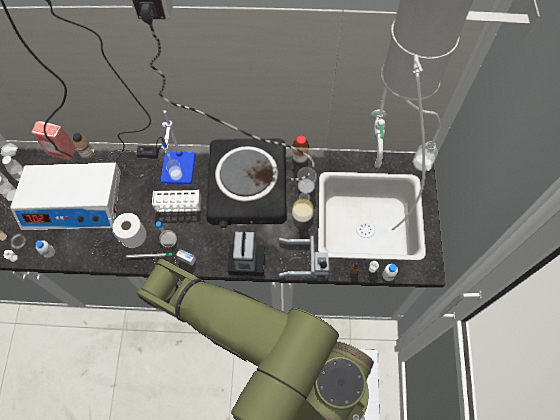

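View pics/side0.png

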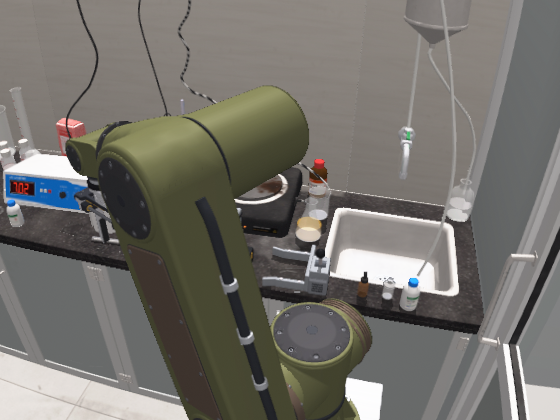

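The top view shows the pack at about (245,252) and the dock at about (300,258), with its lever near (320,260). The side view has the pack hidden behind the arm. Next I'll work out positions from the depth.

```bash
python3 - <<'E'
from h import *
z=load('top0'); im=z['im'][:,:,::-1]
c=im[220:290,215:415]; cv2.imwrite('pics/c0.png',cv2.resize(c,None,fx=4,fy=4,interpolation=cv2.INTER_CUBIC))
P=cloud(z); np.set_printoptions(linewidth=250,suppress=True)
print("cam",z['E'][:3,3])
H=(P[224:284:2,222:340:3,2]*1000)
print('cols',list(range(222,340,3)))
for i,r in enumerate(H): print(224+2*i,' '.join('%4.0f'%x for x in r))
for uv in [(232,270),(262,270),(280,275),(320,260)]: print(uv,P[uv[1],uv[0]])
E
```

```text
cam [-0.17596234  0.15122485  1.82758081]
cols [222, 225, 228, 231, 234, 237, 240, 243, 246, 249, 252, 255, 258, 261, 264, 267, 270, 273, 276, 279, 282, 285, 288, 291, 294, 297, 300, 303, 306, 309, 312, 315, 318, 321, 324, 327, 330, 333, 336, 339]
224   60   52   16   21   15   14   24   18    9    5   -2   -8    0   -3    3    1   -7    8   -3   -4   -1   -0    7   -8   -7   -0   -6    0    6   -2   -9   -1  -11    3 -140 -144 -152 -149 -145 -157
226   56   47    2    2   -1    1   -2    1    6   -0    3   -5    1    5    5    3    3    7   -1   -0    1  -10    4    3    0    3    3    4    8    1    4    5    2    9 -130 -145 -146 -152 -145 -152
228   19    7   -7    0   -5   -7    6   -6   -0    9   -1   -5    7    0    4  -10    9    2    6   -2   -1    4    2    6   -7   10    6   -2    2  -10   -0   -4   -1    6 -119 -153 -150 -151 -153 -152
230   -7   -4    2    0    2   -4    2    1   -5   -6    2   -0   10    2   -1    1    3    5    0    1   -5   -0    5    0    3    5   -3    7   -2   -0   -2   -8   -4    3 -132 -145 -148 -145 -157 -162
232   -6    2   -7    1    4  180  1
[... 4751 characters left out ...]
 -4   -9    3   -0   -8   -4    2    2    5   -5   -6    3    2    5    5   -7   13    0    7   -1   -3   -1
280 -227  -37  -34  -28  -36  -22  -23  -24  -30  -26  -27  -24  -18  -15  -16  -17  -20   -6  -10  -11   -9   -9  -10  -12   -0  -14   -4    7    5   -1   -6    2   -6    2    1   -7    1   11   -2   -0
282 -251 -234 -252 -243 -239 -241 -237 -233 -236 -243 -245 -225 -234 -222 -231 -222 -206 -138 -207  -32  -27  -33  -30  -26  -26  -32  -25  -17  -26  -17  -22  -20  -21   -8  -15  -15  -10  -13  -16  -10
(232, 270) [0.40457756 0.36348138 0.04161731]
(262, 270) [0.40731644 0.25513528 0.04638933]
(280, 275) [0.39870167 0.19029737 0.02249649]
(320, 260) [0.4391198  0.04979695 0.08616934]
```

View pics/c0.png

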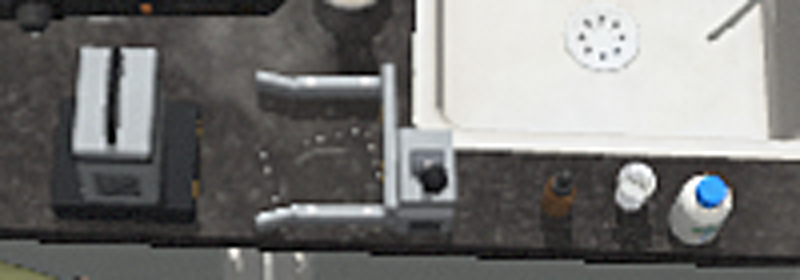

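```bash
python3 - <<'E'
from h import *
np.set_printoptions(suppress=True,precision=4)
z=load('top0')
f=lambda x,y:(215+(x+.5)/4-.5,220+(y+.5)/4-.5)
def w(n,pts,pl): print(n,world(z,[f(*p) for p in pts],plane=pl)[:,:2].tolist())
w('foot top near-left, near-right, right far',[(57,205),(196,207),(203,107),(60,103)],.044)
w('stop inner top far/near',[(383,66),(386,205)],.058)
w('stop outer far/near',[(393,66)],.058)
w('far rail inner: bend, tip',[(295,93),(258,85)],.028)
w('near rail inner: bend, tip, stop',[(295,207),(258,222),(384,206)],.028)
w('far rail at stop',[(380,94)],.028)
w('ball',[(432,178)],.144)
w('housing top',[(398,129),(452,130),(452,203),(398,203)],.08)
w('case top',[(80,47),(158,50),(152,157),(74,154)],.180)
snap('wrist','w0')
print(ctrl.camera_model('wrist')['extrinsics'])
E
```

```text
foot top near-left, near-right, right far [[0.400055759925249, 0.37419051111887364], [0.4031572473309373, 0.24915485089545458], [0.49920429898817653, 0.24795278323140435], [0.49799765008036634, 0.3794057945049779]]
stop inner top far/near [[0.5402752521553787, 0.0844061199230709], [0.4069263079133778, 0.07933552856535467]]
stop outer far/near [[0.5406194287982137, 0.07524099786524979]]
far rail inner: bend, tip [[0.522371043766344, 0.16432039980110758], [0.5290166556139944, 0.19893176698144516]]
near rail inner: bend, tip, stop [[0.4118125275086769, 0.16043569006753572], [0.3963568717127478, 0.19331632663047554], [0.4157916933479785, 0.07991082700662447]]
far rail at stop [[0.5243511151304946, 0.0855567062751406]]
ball [[0.4041570169333413, 0.0440569665544944]]
housing top [[0.4712142223442325, 0.07075746358007946], [0.4720529239381708, 0.02249517485283331], [0.40366202165096443, 0.022169512396798707], [0.4019157231091989, 0.0697035599263927]]
case top [[0.4985223406433835, 0.3490039535923982], [0.4983305345673632, 0.28189664526678926], [0.4013610859853004, 0.28092257793543696], [0.40142700404840825, 0.3465421605662738]]
[[ 0.3959  0.8876  0.2356  0.1484]
 [ 0.9183 -0.3823 -0.1029  0.5346]
 [-0.0013  0.257  -0.9664  0.3854]
 [ 0.      0.      0.      1.    ]]
```

View pics/w0.png

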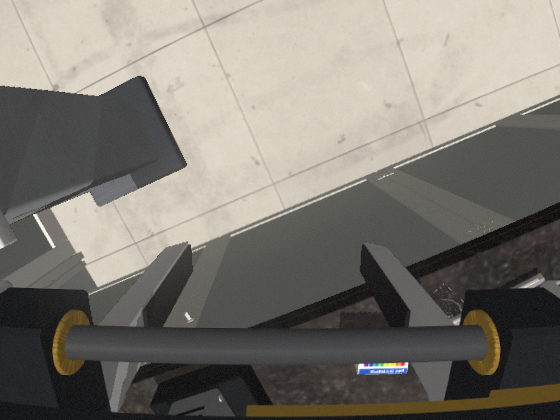

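The wrist view shows mostly the floor. Two objects are at the bottom edge, but they tell me little. Top-view estimates:

| Item | Position | Yaw (rad) |
|---|---|---|
| Dock | (0.468, 0.147) | 0.037 |
| Pack | (0.450, 0.314) | about 0.01 |

I'll work out the tool turns next and check how clear the area to the left is.

```bash
python3 - <<'E'
from h import *
from scipy.spatial.transform import Rotation as R
np.set_printoptions(suppress=True,precision=3)
o=ctrl.get_obs(); r=R.from_euler('xyz',o['eef_rot']); print(r.as_matrix())
b=np.deg2rad(2.); t=np.deg2rad(20)
for s in (1,-1):
    # tool x = down and toward -y (dock yaw b)
    Rz=R.from_euler('z',b).as_matrix()
    X=Rz@[0,-np.sin(t),-np.cos(t)]; Y=Rz@[s,0,0]; Z=np.cross(X,Y)
    T=R.from_matrix(np.c_[X,Y,Z]); print(s,(T*r.inv()).as_rotvec(degrees=True))
P=cloud(load('top0'))
m=(P[...,0]>.36)&(P[...,0]<.75)&(P[...,1]>.39)&(P[...,1]<.75)
for x in np.arange(.36,.75,.03):
    print('%.2f'%x,[ int(1000*np.nanmax(np.where(m&(abs(P[...,0]-x)<.015)&(abs(P[...,1]-y)<.015),P[...,2],-.999))) for y in np.arange(.39,.75,.03)])
im=load('top0')['im'][215:285,110:280,::-1]; cv2.imwrite('pics/c1.png',cv2.resize(im,None,fx=4,fy=4))
E
```

```text
[[-0.     0.397  0.918]
 [-0.001  0.918 -0.397]
 [-1.    -0.001 -0.   ]]
1 [-17.392 -11.937 -63.939]
-1 [-13.358  19.677 113.999]
0.36 [-999, -999, -999, -999, -999, -999, -999, -999, -892, -886, -882, -886]
0.39 [7, 11, 9, 8, 6, 0, -999, -999, -999, 9, 7, 11]
0.42 [9, 11, 10, 8, 48, 27, 8, 5, -999, 10, 7, 8]
0.45 [16, 12, 10, 10, 54, 56, 53, 17, 16, 21, 22, 19]
0.48 [9, 7, 15, 9, 9, 45, 50, 17, 21, 11, 11, 99]
0.51 [6, 16, 14, 12, 12, 13, 12, 175, 176, 31, 10, 108]
0.54 [6, 14, 10, 10, 14, 13, 12, 167, 170, 35, 11, 107]
0.57 [60, 67, 9, 13, 11, 14, 11, 30, 11, 8, 9, 108]
0.60 [81, 87, 83, 73, 9, 10, 11, 12, 10, 11, 12, 10]
0.63 [82, 86, 86, 77, 11, 8, 10, 42, 14, 67, 67, 15]
0.66 [83, 86, 83, 82, 73, 63, 73, 69, 72, 73, 72, 11]
0.69 [98, 92, 85, 86, 74, 68, 68, 64, 69, 70, 73, 16]
0.72 [98, 100, 84, 83, 67, 67, 67, 65, 56, 55, 55, 9]
0.75 [93, 97, 82, 85, 8, 7, 6, 7, 10, 9, 10, 10]
```

View pics/c1.png

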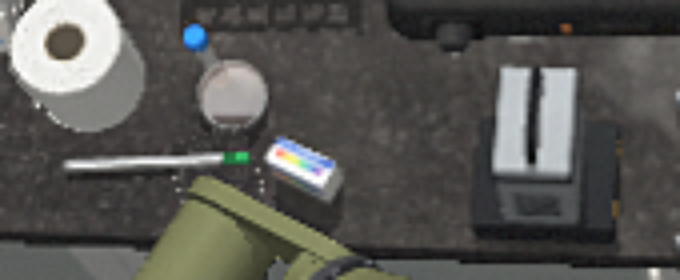

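```bash
python3 - <<'E'
from h import *
from scipy.spatial.transform import Rotation as R
o=ctrl.get_obs(); r=R.from_euler('xyz',o['eef_rot'])
b=np.deg2rad(1.5); t=np.deg2rad(15)
Rz=R.from_euler('z',b).as_matrix()
X=Rz@[0,-np.sin(t),-np.cos(t)]; Y=Rz@[1,0,0]; Z=np.cross(X,Y)
T=R.from_matrix(np.c_[X,Y,Z]); print((T*r.inv()).as_rotvec(degrees=True)/10)
E
```

```text
[-1.30897112 -0.89168982 -6.47387214]
```

>>> {"method": "jog_arm", "body": {
  "rows": [0.01,0,0.02,-1.31,-0.89,-6.47,0.47,0.01,0,0.02,-1.31,-0.89,-6.47,0.47,0.02,-0.005,0.01,-1.31,-0.89,-6.47,0.47,0.03,-0.01,0,-1.31,-0.89,-6.47,0.47,0.03,-0.01,0,-1.31,-0.89,-6.47,0.47,0.03,-0.01,0,-1.31,-0.89,-6.47,0.47,0.03,-0.01,0,-1.31,-0.89,-6.47,0.47,0.03,-0.01,0,-1.31,-0.89,-6.47,0.47],
  "squeeze": 20
}}

```text
time_s: 0.82
ee_pos: [0.4093, 0.4492, 0.2552]
eef_rot: [-0.111, 1.356, -1.431]
force: [1.0, 0.4, 0.1]
grip_width: 0.0503
```

>>> {"method": "jog_arm", "body": {
  "rows": [0.025,-0.01,0,-1.31,-0.89,-6.47,0.47,0.022,-0.01,0,-1.31,-0.89,-6.47,0.47,0,0,0,0,0,0,0.47,0,0,0,0,0,0,0.47,0,0,0,0,0,0,0.47,0,0,0,0,0,0,0.47]
}}

```text
time_s: 1.32
ee_pos: [0.4543, 0.4304, 0.2557]
eef_rot: [0.001, 1.309, -1.54]
force: [-0.6, -0.7, 0.3]
grip_width: 0.0497
```

```bash
python3 - <<'E'
from h import *
from scipy.spatial.transform import Rotation as R
o=ctrl.get_obs(); print(o['qpos'],o['ee_pos'],R.from_euler('xyz',o['eef_rot']).as_matrix(),o['grip_width'],o['force'])
snap('wrist','w1'); snap('top','top1'); snap('side','side1')
E
```

```text
[ 0.78160688  0.56809026  1.04923847 -0.19170944  1.70241324  0.74401445] [0.45427699 0.43038834 0.25565753] [[ 7.87772750e-03  9.99567247e-01  2.83418558e-02]
 [-2.58304611e-01  2.94149209e-02 -9.65615602e-01]
 [-9.66031402e-01  2.86024561e-04  2.58424551e-01]] 0.04971819059220575 [-0.63540722 -0.72730876  0.30798733]
```

View pics/w1.png

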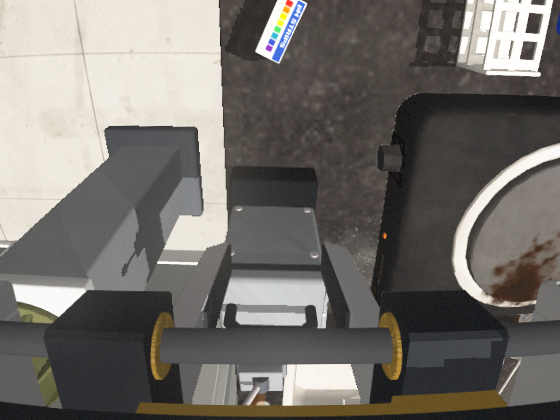

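View pics/side1.png

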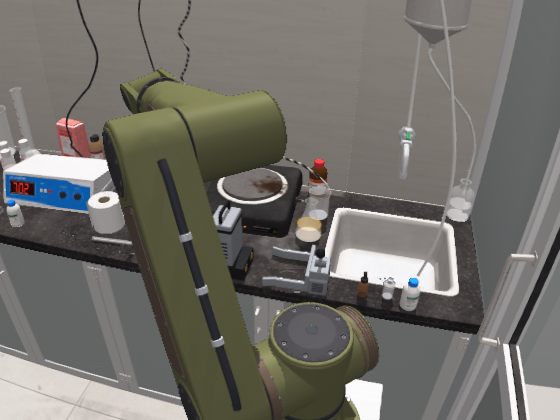

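View pics/top1.png

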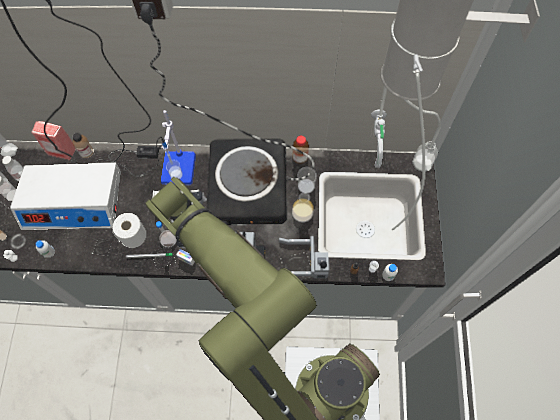

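In the wrist view the foot's +y face is the dark band at rows 168–208, columns 229–318, and the case lies below it. The side and top views have the arm over the pack, and the bystanders haven't moved. Next I'll measure the foot corners.

```bash
python3 - <<'E'
from h import *
np.set_printoptions(suppress=True,precision=4)
z=load('w1'); print(z['E'][:3,3])
g=z['im'][150:280,200:340,::-1]; cv2.imwrite('pics/c2.png',cv2.convertScaleAbs(cv2.resize(g,None,fx=5,fy=5,interpolation=cv2.INTER_CUBIC),alpha=2))
print(world(z,[(231,168),(316,168)],plane=0)); print(world(z,[(231,208),(318,208)],plane=.044))
E
```

```text
[0.4492 0.5487 0.4107]
[[0.3976 0.3746 0.    ]
 [0.5059 0.3778 0.    ]]
[[0.4014 0.3409 0.044 ]
 [0.5068 0.344  0.044 ]]
```

View pics/c2.png

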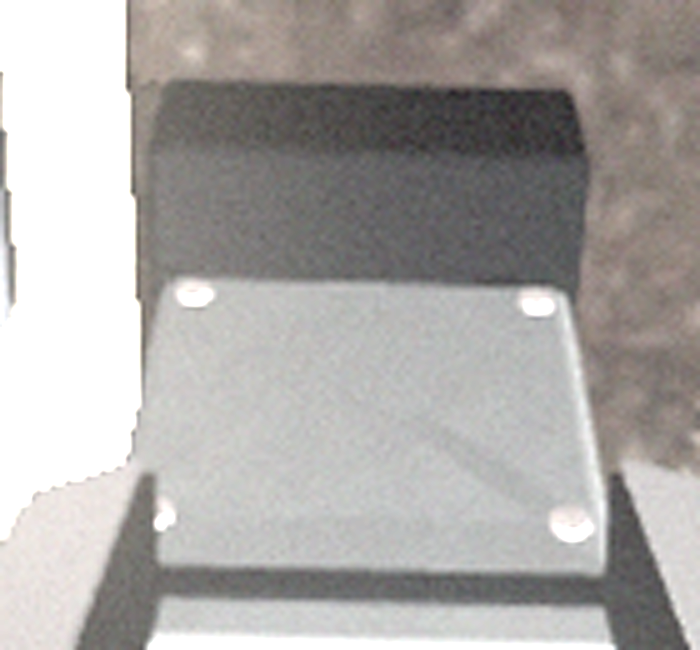

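```bash
python3 - <<'E'
from h import *
np.set_printoptions(suppress=True,precision=4)
z=load('w1')
A=world(z,[(230.5,180.4),(317.3,181)],plane=.044); B=world(z,[(232.9,166.4),(314.9,168.2)],plane=0)
print(A,B,np.diff(A,axis=0),A.mean(0),B.mean(0))
E
```

```text
[[0.402  0.3777 0.044 ]
 [0.5028 0.3799 0.044 ]] [[0.4001 0.3769 0.    ]
 [0.5046 0.3775 0.    ]] [[0.1007 0.0022 0.    ]] [0.4524 0.3788 0.044 ] [0.4523 0.3772 0.    ]
```

>>> {"method": "jog_arm", "body": {
  "rows": [0,0,-0.04,0,0,0,0.47,0,0,-0.04,0,0,0,0.47,0,0,-0.04,0,0,0,0.47,0,0,-0.04,0,0,0,0.47,0,0,-0.04,0,0,0,0.47,0,-0.005,-0.028,0,0,0,0.47,0,-0.01,-0.01,0,0,0,0.47,0,0,0,0,0,0,0.47]
}}

```text
time_s: 2.13
ee_pos: [0.4536, 0.413, 0.0145]
eef_rot: [-0.014, 1.305, -1.557]
force: [-0.7, 0.1, 0.1]
grip_width: 0.05
```

>>> {"method": "jog_arm", "body": {
  "rows": [-0.001,-0.01,0,0,0,0.2,0.47,0,-0.005,0,0,0,0,0.47,0,-0.005,0,0,0,0,0.47,0,-0.005,0,0,0,0,0.47,0,0,0,0,0,0,0.47]
}}

```text
time_s: 2.55
ee_pos: [0.4545, 0.3899, 0.0184]
eef_rot: [0.006, 1.31, -1.535]
force: [0.1, 0.5, 0.4]
grip_width: 0.0499
```

>>> {"method": "jog_arm", "body": {
  "rows": [0,-0.003,0,0,0,0.3,0.47,0,-0.003,0,0,0,0,0.47,0.0005,-0.004,0,0,0,0,0.47,0.0006,-0.005,0,0,0,0,0.47,0.0006,-0.005,0,0,0,0,0.47,0.0006,-0.005,0,0,0,0,0.47,0.0006,-0.005,0,0,0,0,0.47,0.0006,-0.005,0,0,0,0,0.47]
}}

```text
time_s: 3.22
ee_pos: [0.4579, 0.3564, 0.0183]
eef_rot: [0.009, 1.312, -1.526]
force: [0.0, 8.9, 2.0]
grip_width: 0.05
```

```bash
python3 - <<'E'
from h import *
print(ctrl.get_obs()['force'])
snap('wrist','w2'); snap('top','top2')
E
```

```text
[5.74005291e-03 8.91238176e+00 1.97788355e+00]
```

View pics/w2.png

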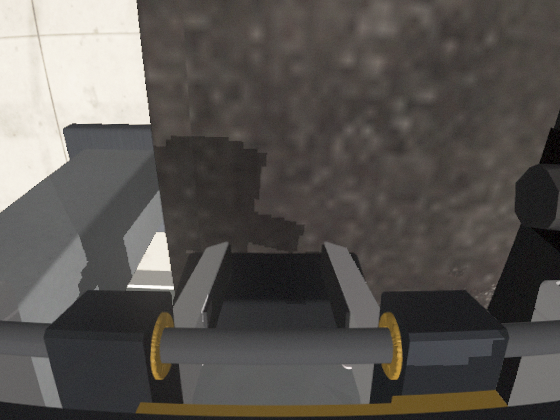

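View pics/top2.png

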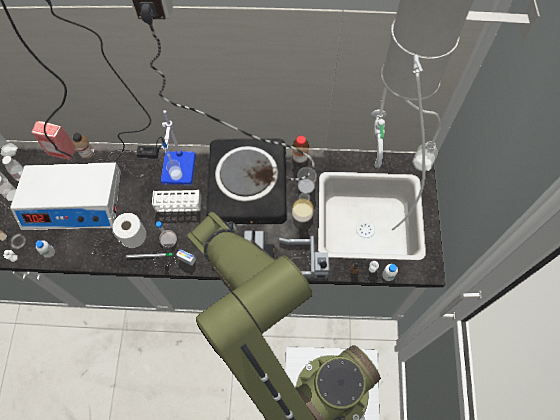

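The wrist view shows the foot evenly between the fingers, and the top view shows the scene unchanged. The pack is sliding at about 9 N.

>>> {"method": "jog_arm", "body": {
  "rows": [0.0008,-0.006,0,0,0,0,0.47,0.0008,-0.006,0,0,0,0,0.47,0.0008,-0.006,0,0,0,0,0.47,0.0008,-0.006,0,0,0,0,0.47,0.0008,-0.006,0,0,0,0,0.47,0.0008,-0.006,0,0,0,0,0.47,0.0008,-0.006,0,0,0,0,0.47,0,0,0,0,0,0,0.47]
}}

```text
time_s: 3.98
ee_pos: [0.4637, 0.3133, 0.0181]
eef_rot: [0.007, 1.311, -1.528]
force: [-0.0, 3.1, 1.9]
grip_width: 0.0501
```

```bash
python3 - <<'E'
from h import *
snap('side','side3'); snap('top','top3')
for n,s in (('side3',np.s_[200:310,180:360]),('top3',np.s_[215:285,215:345])):
    im=load(n)['im'][:,:,::-1][s]; cv2.imwrite('pics/c_'+n+'.png',cv2.resize(im,None,fx=4.4,fy=4.4))
E
```

```text
(no output)
```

View pics/c_side3.png

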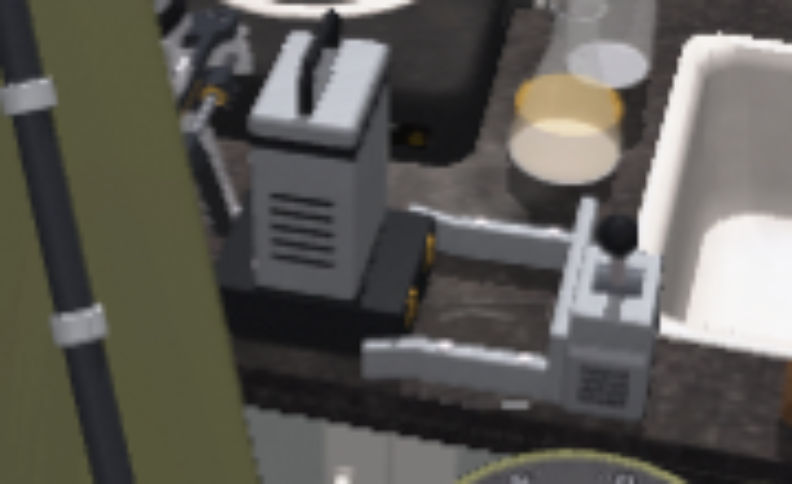

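View pics/c_top3.png

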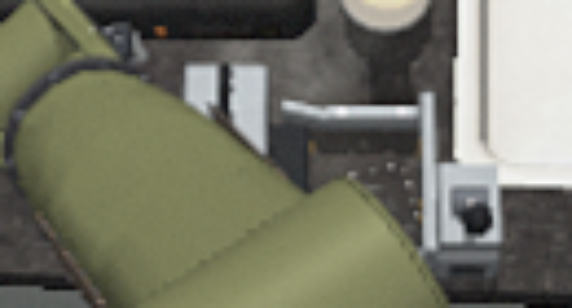

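The side view shows the front of the foot inside the flared mouth, centred between the rails and upright. I'll keep pushing.

>>> {"method": "jog_arm", "body": {
  "rows": [0.0008,-0.006,0,0,0,0.2,0.47,0.0008,-0.006,0,0,0,0,0.47,0.0004,-0.006,0,0,0,0,0.47,0.0002,-0.006,0,0,0,0,0.47,0.0002,-0.006,0,0,0,0,0.47,0.0002,-0.006,0,0,0,0,0.47,0.0002,-0.006,0,0,0,0,0.47,0.0002,-0.006,0,0,0,0,0.47]
}}

```text
time_s: 4.75
ee_pos: [0.4666, 0.266, 0.018]
eef_rot: [0.008, 1.311, -1.523]
force: [-0.8, 8.9, 3.9]
grip_width: 0.0496
```

>>> {"method": "jog_arm", "body": {
  "rows": [0.0002,-0.006,0,0,0,0,0.47,0.0002,-0.006,0,0,0,0,0.47,0.0002,-0.006,0,0,0,0,0.47,0.0002,-0.006,0,0,0,0,0.47,0.0002,-0.005,0,0,0,0,0.47,0.0001,-0.003,0,0,0,0,0.47,0.0001,-0.003,0,0,0,0,0.47]
}}

```text
time_s: 5.33
ee_pos: [0.4679, 0.2309, 0.0179]
eef_rot: [0.008, 1.311, -1.523]
force: [-0.1, 9.9, 3.4]
grip_width: 0.0497
```

>>> {"method": "jog_arm", "body": {
  "rows": [0,-0.002,0,0,0,0,0.47,0,-0.002,0,0,0,0,0.47,0,-0.002,0,0,0,0,0.47]
}}

```text
time_s: 5.58
ee_pos: [0.4679, 0.2251, 0.018]
eef_rot: [0.008, 1.311, -1.523]
force: [0.1, 9.2, 4.1]
grip_width: 0.0497
```

>>> {"method": "jog_arm", "body": {
  "rows": [0,-0.002,0,0,0,0,0.47,0,-0.002,0,0,0,0,0.47]
}}

```text
time_s: 5.75
ee_pos: [0.4679, 0.2211, 0.0179]
eef_rot: [0.008, 1.311, -1.523]
force: [-0.1, 10.0, 4.1]
grip_width: 0.05
```

>>> {"method": "jog_arm", "body": {
  "rows": [0,-0.0015,0,0,0,0,0.47]
}}

```text
time_s: 5.83
ee_pos: [0.4679, 0.2198, 0.018]
eef_rot: [0.009, 1.311, -1.522]
force: [-0.9, 19.1, 4.1]
grip_width: 0.05
```

>>> {"method": "jog_arm", "body": {
  "rows": [0,-0.001,0,0,0,0,0.47]
}}

```text
time_s: 5.92
ee_pos: [0.468, 0.2196, 0.018]
eef_rot: [0.012, 1.313, -1.52]
force: [-1.4, 22.8, 3.6]
grip_width: 0.0497
```

```bash
python3 - <<'E'
from h import *
o=ctrl.get_obs();print(o['force'],o['ee_pos'],o['time_s'])
snap('side','side4'); snap('top','top4')
for n,s in (('side4',np.s_[200:310,180:360]),('top4',np.s_[215:285,215:345])):
    im=load(n)['im'][:,:,::-1][s]; cv2.imwrite('pics/c_'+n+'.png',cv2.resize(im,None,fx=4.4,fy=4.4))
E
```

```text
[-1.41141895 22.77904418  3.56333579] [0.46795952 0.21962927 0.01803296] 5.9167
```

View pics/c_side4.png

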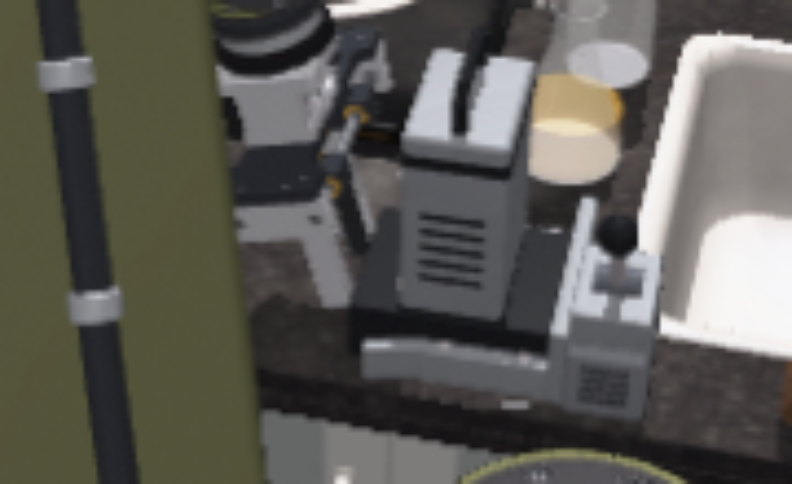

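View pics/c_top4.png

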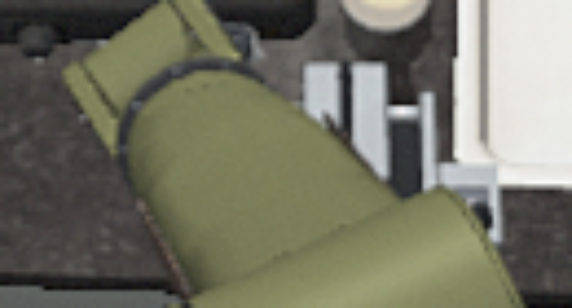

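The side view shows the pack upright with its foot against the stop. The TCP's y of 0.2196 matches the predicted home position, and the force jumped to 23 N. I'll back off now and lift.

>>> {"method": "jog_arm", "body": {
  "rows": [0,0.006,0,0,0,0,0.47,0,0.014,0,0,0,0,0.47,0,0.02,0,0,0,0,0.47,0,0.01,0.03,0,0,0,0.6,0,0,0.04,0,0,0,0.8,0,0,0.04,0,0,0,1,0,0,0.04,0,0,0,1,0,0,0.04,0,0,0,1]
}}

```text
time_s: 6.68
ee_pos: [0.4668, 0.2679, 0.2093]
eef_rot: [-0.001, 1.308, -1.532]
force: [0.3, -0.1, 0.8]
grip_width: 0.0202
```

>>> {"method": "jog_arm", "body": {
  "rows": [0,0,0.04,0,0,0,1,0,0,0.03,5,0,0,1,-0.02,0,0.02,5,0,0,1,-0.02,-0.02,0,5,0,0,1,-0.02,-0.03,0,0,0,0,1,-0.02,-0.03,0,0,0,0,1,-0.02,-0.03,0,0,0,0,1,0,0,0,0,0,0,1]
}}

```text
time_s: 7.35
ee_pos: [0.3651, 0.1549, 0.2982]
eef_rot: [1.493, 1.56, -0.041]
force: [-0.7, 0.1, 0.1]
grip_width: 0.0004
```

```bash
python3 - <<'E'
from h import *
from scipy.spatial.transform import Rotation as R
np.set_printoptions(suppress=True,precision=4)
o=ctrl.get_obs();print(o['qpos'],o['ee_pos'],o['force'],o['grip_width']);print(R.from_euler('xyz',o['eef_rot']).as_matrix())
snap('wrist','w5'); snap('side','side5')
im=load('side5')['im'][:,:,::-1][200:310,180:360]; cv2.imwrite('pics/c_side5.png',cv2.resize(im,None,fx=4.4,fy=4.4))
E
```

```text
[ 0.3114 -0.1209  1.7649 -0.0039  1.4871  0.2751] [0.3651 0.1549 0.2982] [-0.6537  0.0574  0.114 ] 0.0003621806879751761
[[ 0.0111  0.9993  0.0366]
 [-0.0005  0.0366 -0.9993]
 [-0.9999  0.0111  0.0009]]
```

View pics/w5.png

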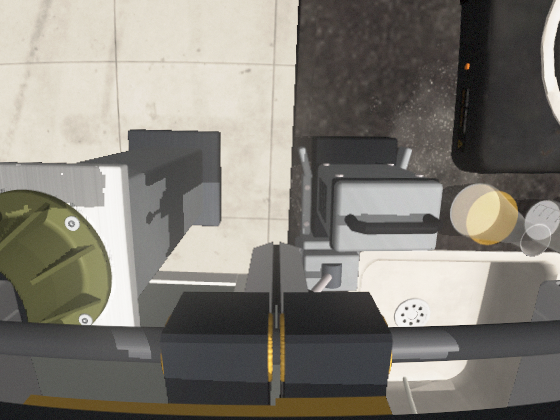

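View pics/c_side5.png

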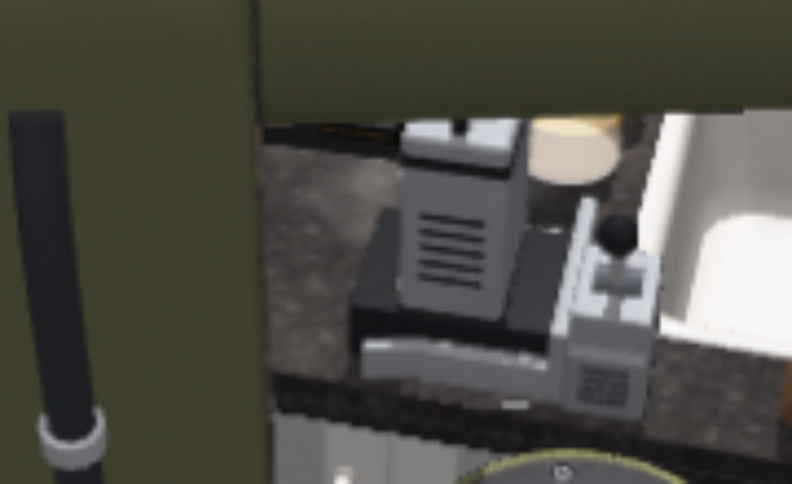

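The wrist view shows the pack in the dock, with the rail ends flanking the foot's outer face at about (303,150) and (405,158). The lever stands at (322,285). I'll measure both before pushing it.

```bash
python3 - <<'E'
from h import *
np.set_printoptions(suppress=True,precision=4)
z=load('w5')
g=z['im'][125:300,280:450,::-1]; cv2.imwrite('pics/c5.png',cv2.convertScaleAbs(cv2.resize(g,None,fx=3.4,fy=3.4,interpolation=cv2.INTER_CUBIC),alpha=1.8))
print(world(z,[(315,138),(397,138)],plane=0))
s=load('side5'); hsv=s['im'].max(2); m=(hsv<45).astype(np.uint8); m[:245]=0;m[262:]=0;m[:,:312]=0;m[:,328:]=0
v,u=np.nonzero(m); c=(u.mean(),v.mean()); print(c,len(u),world(s,[c],plane=.144))
E
```

```text
[[0.4185 0.2065 0.    ]
 [0.5318 0.2117 0.    ]]
(np.float64(320.05), np.float64(253.08333333333334)) 60 [[0.4048 0.0402 0.144 ]]
```

View pics/c5.png

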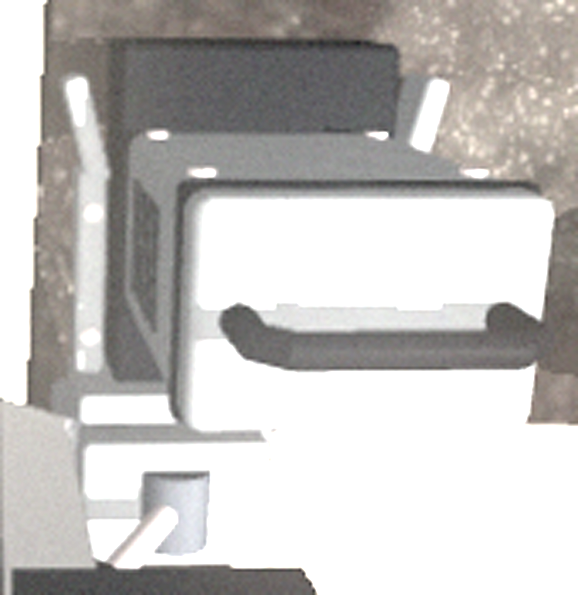

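>>> {"method": "jog_arm", "body": {
  "rows": [-0.01,-0.035,0,0,0,0,1,0,-0.038,0,0,0,0,1,0,-0.04,0,0,0,0,1,0,0,-0.04,0,0,0,1,0,0,-0.04,0,0,0,1,0,0,-0.04,0,0,0,1,0,0,-0.03,0,0,0,1,0,0,-0.018,0,0,0,1]
}}

```text
time_s: 8.12
ee_pos: [0.3567, 0.045, 0.1262]
eef_rot: [1.542, 1.565, 0.01]
force: [1.0, -0.7, 0.2]
grip_width: 0.0007
```

```bash
python3 - <<'E'
from h import *
np.set_printoptions(suppress=True,precision=4)
z=load('w5'); print(world(z,[(315.9,136.8),(396,138.2)],plane=.044))
snap('wrist','w6'); snap('side','side6');o=ctrl.get_obs();print(o['ee_pos'],o['force'])
im=load('side6')['im'][:,:,::-1][200:310,230:410]; cv2.imwrite('pics/c_side6.png',cv2.resize(im,None,fx=4.4,fy=4.4))
E
```

```text
[[0.414  0.2101 0.044 ]
 [0.5146 0.213  0.044 ]]
[0.3566 0.045  0.127 ] [0.5188 1.2468 1.2211]
```

View pics/w6.png

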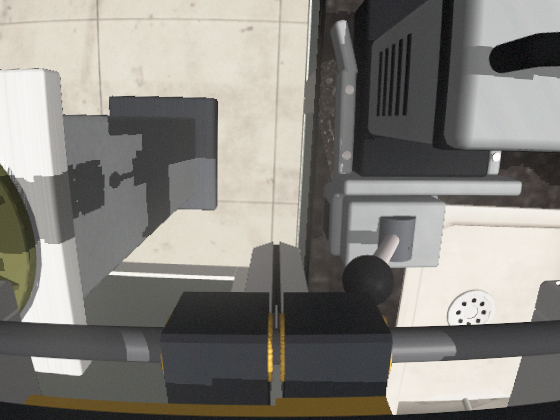

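View pics/c_side6.png

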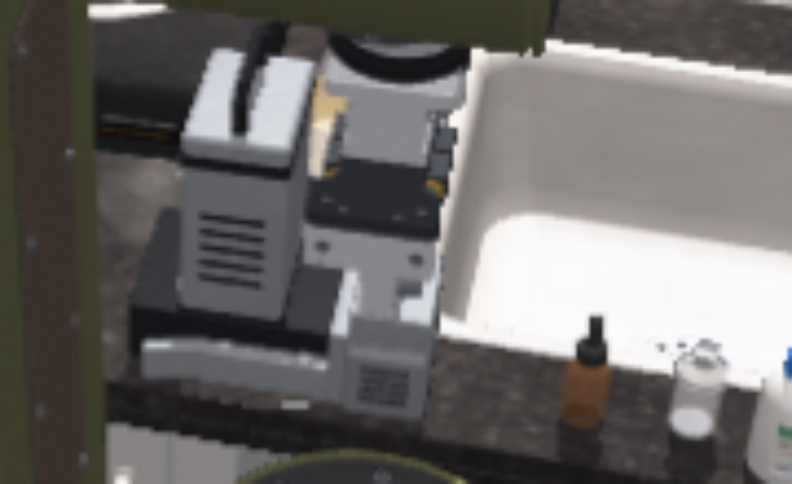

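The foot's face is centred at (0.464, 0.2115), within about 1 mm of the home prediction, so the pack is home. The wrist view shows the ball at (368,280), just to the far side of the closed fingers. I'll push the lever in +x.

>>> {"method": "jog_arm", "body": {
  "rows": [0.008,-0.001,0,0,0,0,1,0.008,0,0,0,0,0,1,0.008,0,0,0,0,0,1,0.008,0,0,0,0,0,1,0.008,0,0,0,0,0,1,0.008,0,0,0,0,0,1,0.008,0,0,0,0,0,1,0.008,0,0,0,0,0,1]
}}

```text
time_s: 8.88
ee_pos: [0.4223, 0.0434, 0.1295]
eef_rot: [1.55, 1.56, 0.016]
force: [-1.1, -0.9, 1.1]
grip_width: 0.0003
```

>>> {"method": "jog_arm", "body": {
  "rows": [0.006,0,0,0,0,0,1,0.006,0,0,0,0,0,1,0.005,0,0,0,0,0,1,0.003,0,0,0,0,0,1]
}}

```text
time_s: 9.22
ee_pos: [0.4419, 0.0434, 0.1293]
eef_rot: [1.541, 1.56, 0.008]
force: [-1.6, 0.5, -0.7]
grip_width: 0.0004
```

>>> {"method": "jog_arm", "body": {
  "rows": [0.003,0,0,0,0,0,1,0.003,0,0,0,0,0,1]
}}

```text
time_s: 9.38
ee_pos: [0.4475, 0.0434, 0.1294]
eef_rot: [1.547, 1.56, 0.014]
force: [-1.7, 0.3, -1.7]
grip_width: 0.001
```

>>> {"method": "jog_arm", "body": {
  "rows": [0.002,0,0,0,0,0,1,0.002,0,0,0,0,0,1]
}}

```text
time_s: 9.55
ee_pos: [0.4515, 0.0434, 0.1295]
eef_rot: [1.548, 1.56, 0.015]
force: [-0.4, -0.4, -1.1]
grip_width: 0.0005
```

>>> {"method": "jog_arm", "body": {
  "rows": [0.002,0,0,0,0,0,1,0,0,0,0,0,0,1]
}}

```text
time_s: 9.72
ee_pos: [0.4537, 0.0434, 0.1295]
eef_rot: [1.547, 1.56, 0.014]
force: [0.5, -0.2, -0.2]
grip_width: 0.0006
```

```bash
python3 - <<'E'
from h import *
o=ctrl.get_obs();print(o['ee_pos'],o['force'])
snap('wrist','w7')
E
```

```text
[0.45372024 0.04338041 0.12950478] [ 0.51417954 -0.19753082 -0.20173547]
```

View pics/w7.png

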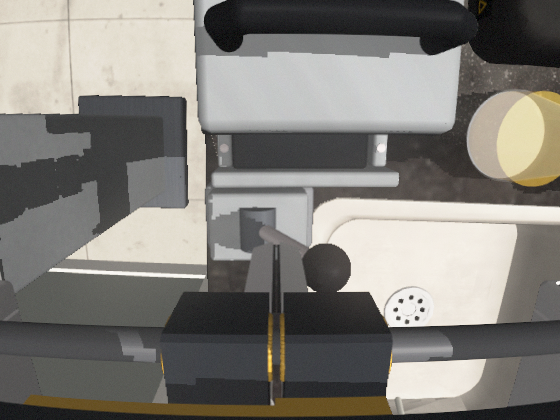

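The wrist view shows the lever leaning to +x, with the ball at about (327,268). The force isn't showing an end stop yet, so I'll measure the ball.

```bash
python3 - <<'E'
from h import *
for n in('w6','w7'):
    z=load(n); g=cv2.medianBlur(z['im'].max(2),3)
    m=(g<50).astype(np.uint8); m[:235]=0; m[291:]=0; m[:,:305]=0; m[:,400:]=0
    k,l,s,c=cv2.connectedComponentsWithStats(m); i=1+s[1:,4].argmax(); print(n,s[i],c[i],[world(z,[c[i]],plane=h)[0].round(4) for h in (.144,.150)])
E
```

```text
w6 [342 256  38  35 968] [359.36570248 273.25309917] [array([0.3981, 0.0449, 0.144 ]), array([0.3964, 0.0477, 0.15  ])]
w7 [307 278  14  13  99] [312.86868687 284.58585859] [array([0.472 , 0.0345, 0.144 ]), array([0.4711, 0.0375, 0.15  ])]
```

```bash
python3 - <<'E'
from h import *
for n,p in(('w6',(368,280)),('w7',(327,268.5))):
    print(n,[world(load(n),[p],plane=h)[0].round(4) for h in (.144,.148)])
E
```

```text
w6 [array([0.4031, 0.0412, 0.144 ]), array([0.4018, 0.0432, 0.148 ])]
w7 [array([0.4788, 0.0439, 0.144 ]), array([0.478 , 0.0457, 0.148 ])]
```

>>> {"method": "jog_arm", "body": {
  "rows": [0.002,0,0,0,0,0,1,0.002,0,0,0,0,0,1]
}}

```text
time_s: 9.93
ee_pos: [0.4556, 0.0434, 0.1291]
eef_rot: [1.545, 1.565, 0.012]
force: [-27.6, -0.3, 15.4]
grip_width: 0.0009
```

>>> {"method": "jog_arm", "body": {
  "rows": [0.002,0,0,0,0,0,1,0,0,0,0,0,0,1]
}}

```text
time_s: 10.1
ee_pos: [0.4557, 0.0434, 0.1291]
eef_rot: [1.181, 1.571, -0.352]
force: [-33.9, -0.7, 20.7]
grip_width: 0.0007
```

The lever is hard against its end stop at 34 N. I'll retreat and check.

>>> {"method": "jog_arm", "body": {
  "rows": [-0.008,0,0,0,0,0,1,-0.02,0,0,0,0,0,1,-0.03,0,0.01,0,0,0,1,-0.01,0,0.04,0,0,0,1,0,0,0.04,0,0,0,1,0,0,0.04,0,0,0,1,0,0,0.03,0,0,0,1,0,0,0,0,0,0,1]
}}

```text
time_s: 10.77
ee_pos: [0.393, 0.0435, 0.2953]
eef_rot: [1.549, 1.551, 0.016]
force: [0.9, 0.6, 0.6]
grip_width: 0.0004
```

```bash
python3 - <<'E'
from h import *
o=ctrl.get_obs();print(o['ee_pos'],o['force'])
snap('wrist','w8'); snap('side','side8')
im=load('side8')['im'][:,:,::-1][190:310,230:430]; cv2.imwrite('pics/c_side8.png',cv2.resize(im,None,fx=4,fy=4))
E
```

```text
[0.39299857 0.04345215 0.29533468] [0.89798237 0.56621934 0.59626633]
```

View pics/w8.png

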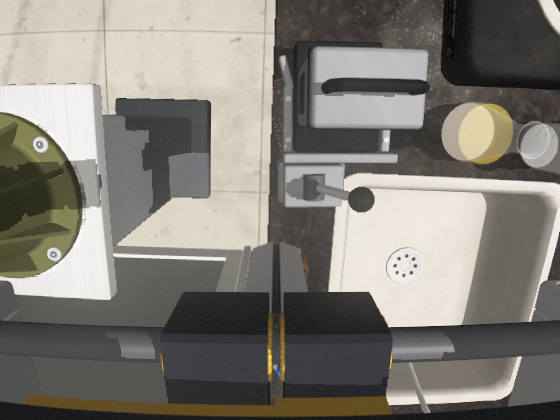

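View pics/c_side8.png

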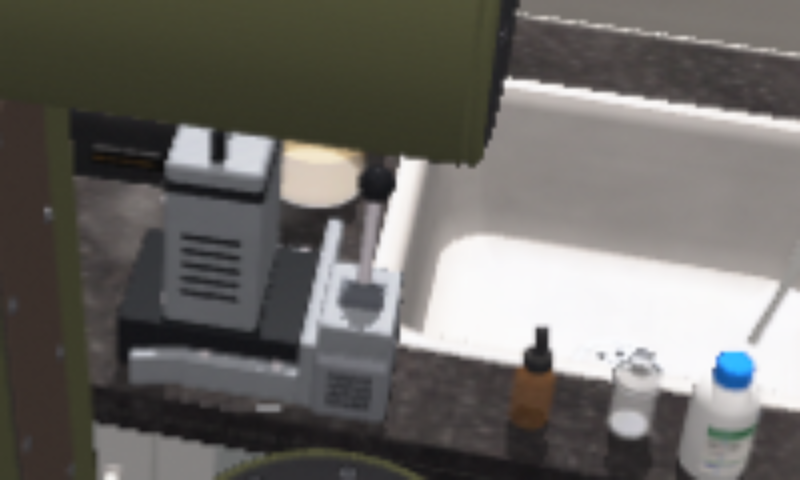

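The wrist view shows the ball at (361,200), leaning well over to +x, and the pack in the dock with its +y edge at about row 43. In the side view the pack is upright and the bottles stand where they were. One numeric check before handing in.

```bash
python3 - <<'E'
from h import *
z=load('w8'); print(world(z,[(361,200)],plane=.144)); print(world(z,[(298,42),(381,43)],plane=.044))
s=load('side8'); print(world(s,[(230+376/4,190+182/4)],plane=.144))
E
```

```text
[[0.47914329 0.04399901 0.144     ]]
[[0.41631002 0.20754329 0.044     ]
 [0.51439657 0.21229045 0.044     ]]
[[0.48106739 0.04221337 0.144     ]]
```

```bash
python3 -c "
from station import ctrl
print(ctrl.hand_in())"
```

```text
the job is handed in; nothing more can be done
None
```

I pushed the battery pack home in its dock, moved the lever all the way over, and handed the job in at about 11 s of the 61 s limit. No verdict is reported at hand-in.

- **Push:** I used the two part-open fingers, tilted 15°, at about 18 mm height on the foot's +y face. It slid at about 9–10 N until it met the stop, where the force rose to 23 N.
- **Pack check:** Before the lever push, the foot's face was within about 1 mm of where it should be. The last look put it at (0.465, 0.210) against a predicted (0.465, 0.212), with a turn of about 0.05 rad against the dock's 0.04. It stands upright.
- **Lever check:** I pushed it in +x until it hit its end stop at 34 N. The ball moved from x = 0.403 to 0.479 (wrist camera) or 0.481 (side camera), about the full 77 mm of travel. A low force reading just before the end was not yet the stop, so I pushed a little further to reach it.
- **Surroundings:** The arm is clear of everything with force readings near zero. The glassware and bottles I could see looked unmoved, but I checked them only by eye, and the objects left of the pack were not in the last pictures.

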